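# Lock a transformer bobbin into the tagging jig with its T-key

## Robot

A 7-joint arm with a two-finger parallel gripper is mounted at the origin on the work surface. World frame = base frame: x ahead of the robot, y to its left, z up, the work surface at z = 0. Lengths are in m, angles in rad, forces in N, time in s.
With the tool pointing down it reaches from about 0.425 to 0.975 m from the base axis. Payload 16.7 kg.
Tool frame: the origin (TCP) lies at the very end of the fingers, on their centre line; the grasp point (between the pads) lies manip.pinch_z behind it (manip.pinch_z is the distance from the TCP to the grasp point, in m); z points along the fingers, x is the direction in which the jaws open and shut, and the axes are right-handed (so a half turn about z gives the same grasp; the last joint's range is limited). The gripper opens to 85 mm and grips with 20 to 120 N. Pads are 22 mm wide; open, the fingers measure 114 mm over their backs; the gripper's body (76 mm by 85 mm) begins 54 mm behind the grasp point. The pads swing forward as they close: fully open they stand 13 mm farther back than shut.
Start: joints at [1.091, 0.426, 0.074, 1.606, -0.034, 1.111, -0.067], TCP at [0.219, -0.638, 0.231] pointing down, gripper open.
Joint ranges: [-2.85, 2.85], [-0.5, 2.14], [-1.23, 1.37], [0.21, 2.46], [-1.02, 4.16], [0.16, 2.05], [-2.73, 2.73]. Speed limits (rad/s): [1.89, 1.89, 2.39, 2.39, 3.01, 3.01, 3.01].

## Interface

Orientations are given as a unit quaternion [w, x, y, z].
In Python, from station import manip gives the robot as it stands.
- The arm moves only by the shell command python3 -m pendant 'ROWS' [FORCE]. ROWS is JSON, a list of rows, each a list of 7 numbers: the turn, a rotation vector about the world's x, y, z in rad, then the shift along the world's x, y, z in m, then the opening, from 0 (shut) to 1 (fully open). In form: [[ax, ay, az, tx, ty, tz, grip], ...]. A call has exactly 10 rows; each row is the pose to reach, as a shift and turn from the pose commanded when the call began; what a row does not reach only later rows make up. A row lasts 1/8 s, in which the tool goes at most 62.5 mm and 10.7 degrees, less where a joint would pass 70% of its speed; a pose out of reach is approached as far as the arm can. A call with a gripper value outside its range is refused whole. The fingers move at their own pace and stop on an object; FORCE is the grip in N (left out, the last holds). Time passes only in rows, so rows that repeat a pose let the fingers close, or fill a call up. It gives the time, the measured TCP pose, the force and the opening at its end, in the units of the state.
- manip.get_obs(): the state, without advancing time (a new reading comes with each control period).
- manip.capture(name): name is "scene" or "top" or "wrist"; returns a dict with "image" (400x640x3 uint8, red, green, blue), "K" (3x3 intrinsics, pixels), "k1" (the pictures are not rectified: a ray, as slopes to the right and down, at radius r is drawn at 1 + k1 r^2 times it, then the intrinsics apply), "rvec" (rotation vector, rad) and "tvec" (3), from world to camera coordinates, as OpenCV has them; the wrist camera has in their place "hand_eye" (4x4, takes a point from camera to tool coordinates, whose origin is the TCP and whose axes are the tool frame's). Camera axes: x right, y down, z forward; pixel columns grow to the right and rows downward; lengths in m; the calibration is good to about 2 mm. A picture is of the moment at which its call begins: read the wrist's pose just before it. There is no depth.
- manip.close_job(): hands the job in, once; it reports no verdict.
The state is a dict: "time_s": time; "joint_positions": joint angles; "joint_velocities": joint speeds; "joint_torque": joint torques, N m; "tool_pos": TCP position; "orientation": TCP orientation; "force": force on the tool from outside, world axes, zero at the start; "torque": the same for the moment, N m; "gripper_width": finger opening in m.
Only numpy, scipy, OpenCV 4.12 (cv2) and the standard library are available. Lean on these libraries where they do the work, as an engineer would, in place of code of your own. Each camera call takes 0.05 s, during which the arm holds its last target.

## Task

Get the white transformer bobbin ready for re-tagging: stand it upright on the steel jig and slide its tag shelf under the sprung finger, home against the two back pins, so the finger bears down on the shelf. Then put the T-key down through the bobbin's core and the slot in the jig, press it down against its spring and turn it a quarter turn either way, so the toggle catches under the plate and stays square across the slot when you let go. Leave the multimeter, the insulator and the terminal block where they are.

Things in the scene. Friction and masses are not known exactly. Their poses are not given: they have to be found in the camera images.
- bobbin_mid (a point): White plastic transformer bobbin, upright, 50 mm high, 60 g. Point: core axis, 25 mm above its underside; z up, x towards its tag shelf. Square flanges 58 x 58 mm at bottom (0-4 mm up), middle (26-29) and top (46-50) on a tube with a 30 x 30 mm core open right through. Grip it in its upper half across the plain sides (along y, 58 mm).
- shelf_edge (a point): Middle of the upper outer edge of the bobbin's tag shelf, which carries small brass tags: 46 mm wide, 8 mm thick, level with the underside, running out along the bobbin's x from the bottom flange to 46 mm from the core axis.
- jig_slot (a point): Steel bobbin jig bolted down: channel with a flat plate 6 mm thick, its top 36 mm above the ledge, hollow below. Point: slot centre on the plate's top. x runs along the slot towards the sprung finger, z up. Slot 29 mm (x) by 10.5 mm (y), right through. Plate: x -75 to +105, y -45 to +45 mm. Stand the bobbin near x = -34, its shelf towards +x, then push it along +x; its core must end over the slot.
- jig_stop (a point): Jig, plate top, 46.5 mm along x from the slot centre: where the shelf's edge stops, against two back pins (y +-14 mm, 6 mm thick, 10 mm tall); the core is then centred over the slot within 1 mm. Two like pins at x = 40, y = +-27.5 mm from the slot guide the shelf's sides with 1.5 mm play each.
- finger_pad (a point): Rounded underside of the sprung hold-down finger, a steel strip 12 mm wide hinged at x = 88 mm from the slot centre, 9 mm above the plate, reaching towards the slot. At rest: x = 38, y = 0, 2 mm above the plate. From there its toe slopes up at 30 degrees to x = 20, 11 mm above the plate: the shelf, pushed along +x, rides under the toe and lifts the finger.
- hold_finger (a joint): Angle of the sprung finger, rad: 0 at rest, more when lifted (about 0.12 with the 8 mm shelf beneath). It springs back, bears on the shelf with about 4 N; pushing the shelf under it takes about 5 to 10 N.
- key_handle (a point): Centre of the handle of the steel T-key: a flat bar 46 mm along x, 12 mm across y, 16 mm high; x is parallel to the toggle bar at the lower end, z up. The key is 120 mm long, 180 g, shank 7 mm thick, and at first stands upright in a hole in the wooden block; lift it straight up at least 60 mm to clear.
- cup_face (a point): Centre of the underside of the key's sprung cup (disc 40 mm across, 4 mm thick; sleeve 22 mm across, 14 mm high) on the shank, 56 mm below the handle's centre when relaxed. It rests on the block, later on the bobbin's top flange. It is pushed up towards the handle by up to 14 mm: 2.3 N at first, 5 N at 6 mm, 7 N at 10 mm.
- key_bar (a point): Centre of the toggle bar at the key's lower end, 109 mm below the handle's centre: 24 mm along x, 7 mm across y, 6 mm high. It can turn once it is more than 9 mm below jig_slot: with the bobbin in place the cup is then pressed back 6 mm; 8 to 12 mm gives room to turn. Let go, the spring draws it up against the plate's underside.
- key_block: Wooden block 80 x 80 mm, 64 mm high, fixed, with a 30 mm hole, 60 mm deep, in the middle of its top that holds the T-key. Origin: centre of its underside.
- multimeter: Bystander: black rubber-cased multimeter lying flat, 165 x 82 x 45 mm; origin at the centre of its underside.
- insulator: Bystander: squat green ceramic insulator, 60 mm across, 48 mm high; origin at the centre of its underside.
- terminal_block: Bystander: brass terminal block 70 x 22 x 23 mm; origin at the centre of its underside.
Not all that is in view belongs to the job. Of the things shaped like the part that bears key_handle, the bare steel one is meant.

How it is judged:
By the outcome, as a careful person would: the job done as asked, in the order asked, and still so for the second after the job is handed in, with the robot touching nothing.
It also fails if it takes over 64 s, if anything falls off the work surface, if the arm or the gripper's body presses on something with over 40 N, if the wrist force passes 120 N, or if a joint passes its speed limit or range.

## Working session

There is one attempt and no reset: what is moved stays moved. The work goes in short steps, Python scripts to look and compute and a shell command to move; the robot and the scene stay as the last step left them, time stands still between calls to the robot, and variables do not carry over. Pictures are saved under pics/ and viewed, and the job is handed in when it is done.

```bash
ls; mkdir -p pics
python3 - <<'E'
from station import manip
import cv2, json
o=manip.get_obs(); print(o); print(manip.pinch_z)
for n in ["scene","top","wrist"]:
    c=manip.capture(n); cv2.imwrite(f"pics/{n}0.png",c["image"][:,:,::-1])
    print(n,{k:v for k,v in c.items() if k!="image"})
E
```

```text
pics
{'time_s': 0.0, 'joint_positions': array([ 1.09047782,  0.42671648,  0.07385063,  1.60660073, -0.03411204,
        1.11080696, -0.06711477]), 'joint_velocities': array([ 1.60327323e-03,  1.99546734e-05, -1.28395235e-04, -2.02787665e-03,
        6.79170021e-04, -1.55064994e-03, -1.53168070e-03]), 'joint_torque': array([-5.84792342e-04, -9.49848747e+01,  3.76039937e+00, -4.63520622e+01,
        1.91257114e-02,  1.02149765e-02, -6.14039618e-05]), 'tool_pos': array([ 0.21909613, -0.63802326,  0.23062371]), 'orientation': array([-3.35446685e-04,  8.13869815e-01, -5.81046916e-01, -5.40430874e-04]), 'force': array([-0.87116145,  0.29812448,  0.20282972]), 'torque': array([-0.02229926,  0.00664008, -0.04667472]), 'gripper_width': 0.08557695870266965}
0.0187
scene {'K': array([[519.72606075,   0.        , 314.80743949],
       [  0.        , 519.72606075, 204.11288007],
       [  0.        ,   0.        ,   1.        ]]), 'k1': -0.17567873916036425, 'rvec': array([ 2.32388869,  0.84302009, -0.29714584]), 'tvec': array([-0.456542  , -0.19352113,  1.45232928])}
top {'K': array([[406.32946367,   0.        , 317.09686784],
       [  0.        , 406.32946367, 201.63083985],
       [  0.        ,   0.        ,   1.        ]]), 'k1': -0.012703404370106933, 'rvec': array([ 2.19696883, -2.18436041,  0.13765093]), 'tvec': array([0.00383046, 0.58292559, 0.98591263])}
wrist {'K': array([[276.59719662,   0.        , 313.45560071],
       [  0.        , 276.59719662, 203.65851013],
       [  0.        ,   0.        ,   1.        ]]), 'k1': -0.023384080069761053, 'hand_eye': array([[ 9.99998893e-01,  2.26450000e-04, -1.47031331e-03,
        -9.15973561e-04],
       [ 1.99723648e-04,  9.58962819e-01,  2.83531784e-01,
        -7.13211903e-02],
       [ 1.47418157e-03, -2.83531764e-01,  9.58961712e-01,
        -1.41302162e-01],
       [ 0.00000000e+00,  0.00000000e+00,  0.00000000e+00,
         1.00000000e+00]])}
```

View pics/scene0.png

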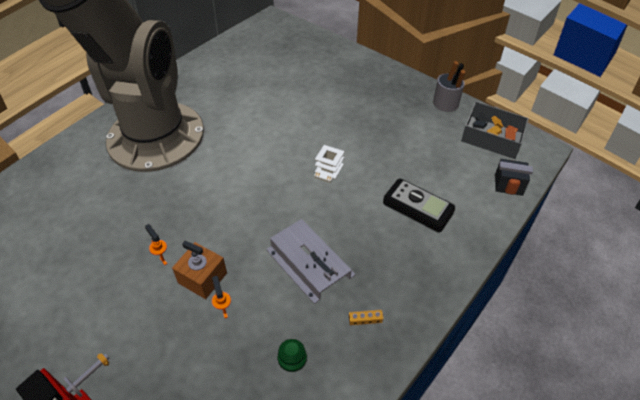

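View pics/top0.png

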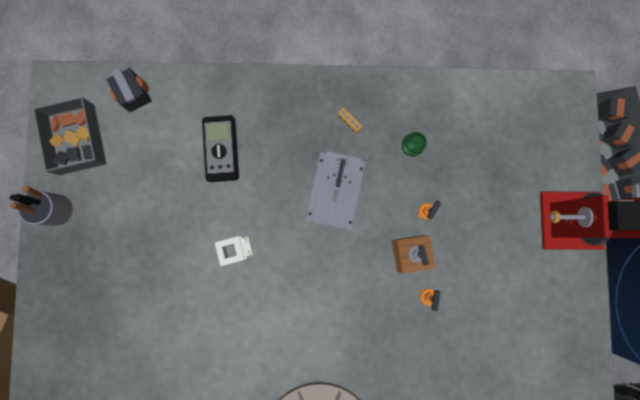

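View pics/wrist0.png

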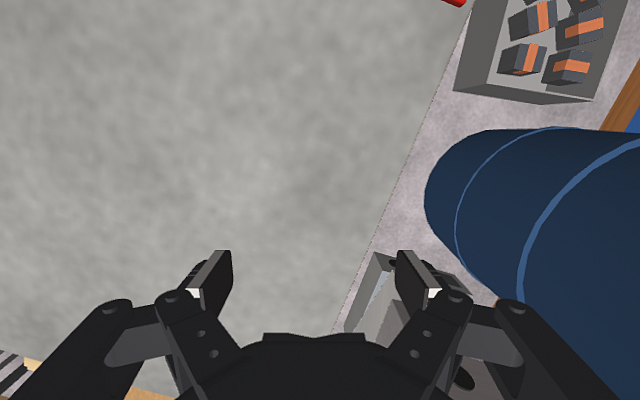

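The top view shows the bobbin at (232,251), shelf to the right. The jig is at (336,190), with its finger towards the top. Key candidates: the one in the wooden block (418,255), two orange-cupped ones at (428,211) and (430,299), and a lever in the red box (570,217). I'll check these in close crops.

```bash
cat > h.py <<'E'
import numpy as np, cv2
from scipy.spatial.transform import Rotation as R
from station import manip
def campose(c,obs=None):
    if "rvec" in c:
        Rm=R.from_rotvec(c["rvec"]).as_matrix(); t=np.array(c["tvec"])
        return Rm,t
    q=obs["orientation"]; T=np.eye(4); T[:3,:3]=R.from_quat([q[1],q[2],q[3],q[0]]).as_matrix(); T[:3,3]=obs["tool_pos"]
    M=np.linalg.inv(T@c["hand_eye"]); return M[:3,:3],M[:3,3]
def dist(c): return np.array([c["k1"],0,0,0,0.])
def px2w(c,px,z,obs=None):
    Rm,t=campose(c,obs); px=np.atleast_2d(np.array(px,float))
    u=cv2.undistortPoints(px[:,None],c["K"],dist(c))[:,0]
    o=-Rm.T@t; out=[]
    for a in u:
        d=Rm.T@np.array([a[0],a[1],1]); out.append(o+d*(z-o[2])/d[2])
    return np.array(out)
def w2px(c,P,obs=None):
    Rm,t=campose(c,obs)
    return cv2.projectPoints(np.atleast_2d(np.array(P,float)),cv2.Rodrigues(Rm)[0],t,c["K"],dist(c))[0][:,0]
def crop(img,x,y,w,h,s,name):
    cv2.imwrite(name,cv2.resize(img[y:y+h,x:x+w,::-1],None,fx=s,fy=s,interpolation=cv2.INTER_CUBIC))
def shot(n):
    o=manip.get_obs(); c=manip.capture(n); return o,c
E
python3 - <<'E'
from h import *
o,c=shot("top"); np.save("pics/top.npy",c,allow_pickle=True)
a=c["image"]
f=lambda x,y,w,h,s:cv2.resize(np.ascontiguousarray(a[y:y+h,x:x+w,::-1]),None,fx=s,fy=s,interpolation=cv2.INTER_CUBIC)
cv2.imwrite("pics/c1.png",f(200,230,70,50,10))
cv2.imwrite("pics/c2.png",f(295,140,85,95,6))
cv2.imwrite("pics/c3.png",f(380,190,80,130,4))
o,c=shot("scene"); np.save("pics/scene.npy",c,allow_pickle=True)
a=c["image"]
cv2.imwrite("pics/c4.png",f(130,210,240,100,3))
E
```

```text
(no output)
```

View pics/c1.png

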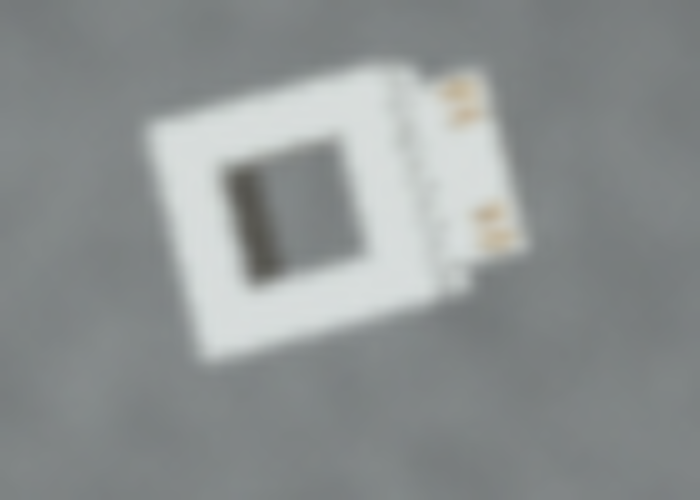

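View pics/c2.png

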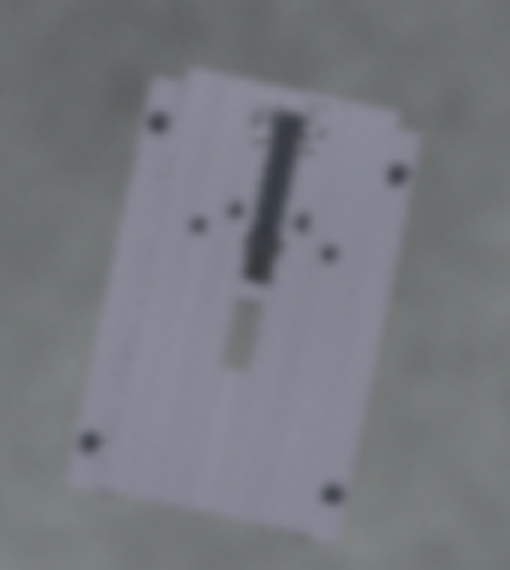

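View pics/c3.png

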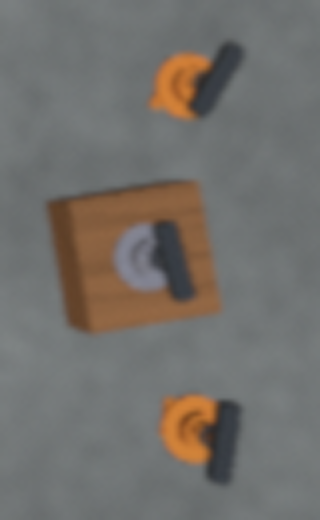

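View pics/c4.png

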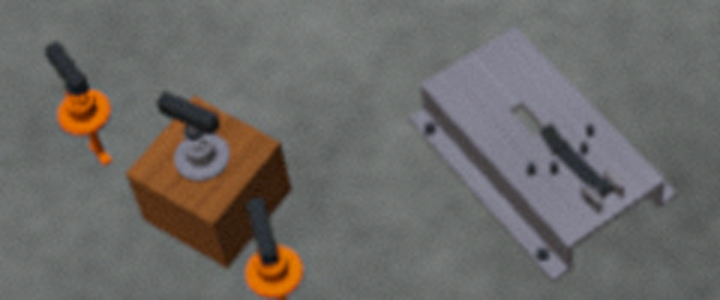

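The choice is clear: the key at top (418,255) has a bare grey steel cup and stands in the block. The other two have orange cups. Now initial positions from the top and scene pictures.

Run:
```python
from h import *
t=np.load("pics/top.npy",allow_pickle=True).item(); s=np.load("pics/scene.npy",allow_pickle=True).item()
g=lambda p,x,y,k:np.array(p)/k+np.array([x,y])-0.5+0.5/k
# bobbin top flange corners z=.05
b=g(np.array([[148,122],[390,68],[436,298],[205,360]]),200,230,10)
P=px2w(t,b,0.05); print("bob",P.round(4),P.mean(0).round(4)); 
print(np.linalg.norm(np.diff(P[[0,1,2,3,0]],axis=0),axis=1))
sh=px2w(t,g(np.array([[485,68],[528,246]]),200,230,10),0.008);print("shelf",sh.round(4),sh.mean(0))
pins=g(np.array([[236,210],[302,222],[198,225],[329,254]]),295,140,6)
pinS=g(np.array([[590,131],[554,168],[583,149],[531,169]]),130,210,3)
for z in (.036,.046): 
  print(z,px2w(t,pins,z).round(4).tolist())
Rs,ts=campose(s);Rt,tt=campose(t)
def tri(a,b):
  ua=cv2.undistortPoints(np.array([[a]],float),t["K"],dist(t))[0,0];ub=cv2.undistortPoints(np.array([[b]],float),s["K"],dist(s))[0,0]
  X=cv2.triangulatePoints(np.c_[Rt,tt],np.c_[Rs,ts],ua,ub)[:,0];return X[:3]/X[3]
def gt(p,*a):return g(np.array(p,float),*a)
T=lambda p:gt(p,295,140,6); S=lambda p:gt(p,130,210,3)
print("slot near end",tri(T([238,369]),S([515,108])))
for n,a,b in [("bolt",(90,441),(430,128)),("bolt2",(332,494),(543,255)) ,("corner",(85,487),(418,88)),]: print(n,tri(T(a),S(b)))
sl=px2w(t,T([[250,298],[238,369]]),.036);print("slot",sl,sl.mean(0))
T3=lambda p:gt(p,380,190,4)
print("handle",px2w(t,T3([[162,224],[185,298],[174,261]]),.128+.0))
print("handle tri",tri(T3([174,261]),S([188,111])),"cup",tri(T3([145,258]),S([202,157])))
print("block top", px2w(t,T3([[71,200],[198,183],[220,312],[94,330]]),.064), )
```

```text
bob [[0.4825 0.2536 0.05  ]
 [0.4957 0.1963 0.05  ]
 [0.441  0.1842 0.05  ]
 [0.4261 0.2387 0.05  ]] [0.4613 0.2182 0.05  ]
[0.05885423 0.05603315 0.05646492 0.05833182]
shelf [[0.496  0.1792 0.008 ]
 [0.4518 0.1677 0.008 ]] [0.47390105 0.17345156 0.008     ]
0.036 [[0.6499, -0.0341, 0.036], [0.6451, -0.0615, 0.036], [0.6435, -0.0183, 0.036], [0.6318, -0.0727, 0.036]]
0.046 [[0.6483, -0.0333, 0.046], [0.6436, -0.0605, 0.046], [0.6419, -0.0177, 0.046], [0.6304, -0.0716, 0.046]]
slot near end [ 0.583657   -0.03515256  0.03482664]
bolt [ 0.53045632 -0.01135347 -0.05706415]
bolt2 [ 0.57782307 -0.06703656 -0.14585038]
corner [ 0.51033431 -0.0061246  -0.02589381]
slot [[ 0.61320289 -0.03988192  0.036     ]
 [ 0.58369844 -0.03492171  0.036     ]] [ 0.59845067 -0.03740181  0.036     ]
handle [[ 0.47629565 -0.22074591  0.128     ]
 [ 0.43524265 -0.2329737   0.128     ]
 [ 0.45573538 -0.22715131  0.128     ]]
handle tri [ 0.45530397 -0.22877408  0.12338079] cup [ 0.45473387 -0.22860351  0.06525078]
block top [[ 0.48943648 -0.18441902  0.064     ]
 [ 0.49989614 -0.26161543  0.064     ]
 [ 0.42307671 -0.27335919  0.064     ]
 [ 0.41240951 -0.19720043  0.064     ]]
```

```bash
python3 -m pendant '[[0,0,0,0.02,0.035,0,1],[0,0,0,0.05,0.088,0,1],[0,0,0,0.08,0.141,0,1],[0,0,0,0.11,0.194,0,1],[0,0,0,0.14,0.247,0,1],[0,0,0,0.17,0.3,0,1],[0,0,0,0.2,0.353,0,1],[0,0,0,0.23,0.406,0,1],[0,0,0,0.26,0.459,0,1],[0,0,0,0.29,0.5,0,1]]' 40
python3 - <<'E'
from h import *
o,c=shot("wrist"); print(o["tool_pos"],o["orientation"]); np.save("pics/w1.npy",[o,c],allow_pickle=True)
cv2.imwrite("pics/w1.png",c["image"][:,:,::-1]); print(w2px(c,[[.598,-.038,.036]],o))
E
```

```text
time_s: 1.5
tool_pos: [0.51, -0.1361, 0.2316]
orientation: [-0.0, 0.814, -0.581, 0.0]
force: [0.5, -1.4, 0.4]
gripper_width: 0.0855
[ 0.50996899 -0.13609438  0.23160516] [-1.47979514e-04  8.14174224e-01 -5.80620576e-01  2.39956199e-04]
[[257.96340196  81.95619128]]
```

View pics/w1.png

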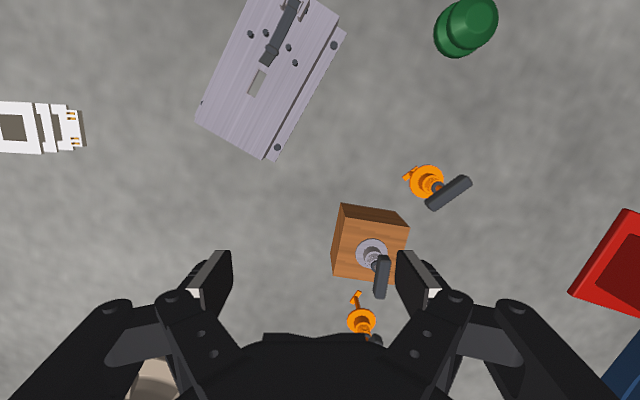

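The wrist view shows the jig with its slot centre at (257,82), where I predicted it. The key block's top is around (372,245) and the bobbin is at the left edge (14,128). Next I'll measure the jig from an enlarged crop.

Run:
```python
from h import *
o,c=np.load("pics/w1.npy",allow_pickle=True)
crop(c["image"],190,0,160,165,4,"pics/w1c.png")
crop(c["image"],320,190,100,120,5,"pics/w1d.png")
```

```text
(no output)
```

View pics/w1c.png

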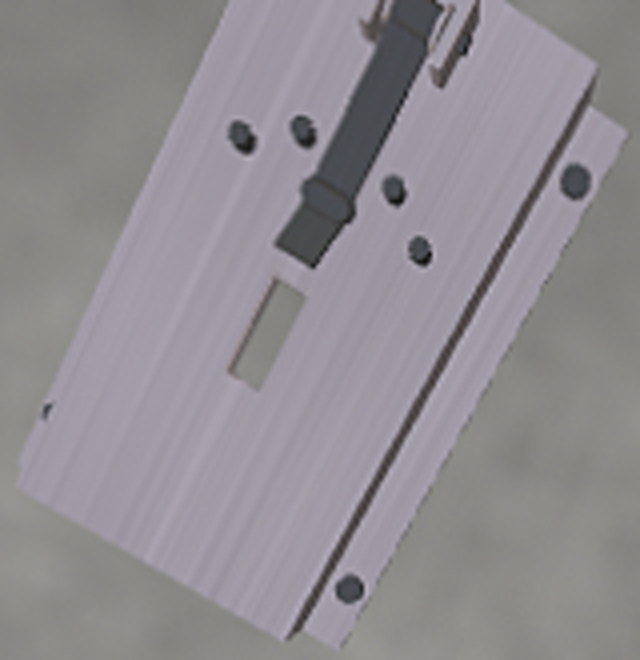

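View pics/w1d.png

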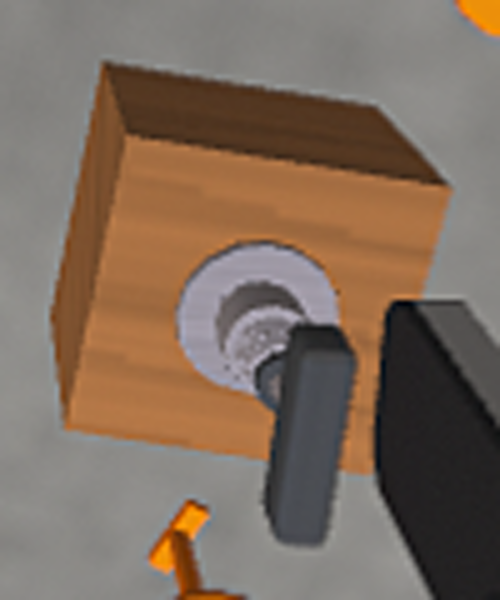

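Run:
```python
from h import *
from scipy.optimize import least_squares
o,c=np.load("pics/w1.npy",allow_pickle=True)
L=np.array([[-75,45],[-75,-45],[105,-45],[14.5,5.25],[14.5,-5.25],[-14.5,5.25],[-14.5,-5.25]])/1000
px=np.array([[18,487],[288,640],[597,67],[277,276],[306,293],[230,373],[262,390]])/4+np.array([190,0])-.5+.125
def f(p):
    a=p[2];M=np.array([[np.cos(a),-np.sin(a)],[np.sin(a),np.cos(a)]])
    W=np.c_[L@M.T+p[:2],np.full(len(L),p[3])]
    return (w2px(c,W,o)-px).ravel()
r=least_squares(f,[.6,-.04,-.18,.036]);print(r.x,np.degrees(r.x[2]),r.fun.round(2))
r=least_squares(lambda p:f([*p,.036]),[.6,-.04,-.18]);print(r.x,np.degrees(r.x[2]),r.fun.round(2))
u=np.array([np.cos(r.x[2]),np.sin(r.x[2])]);print("bobbin place x=-34..:",r.x[:2]-.034*u)
```

```text
[ 0.59664855 -0.03626929 -0.20111877  0.03219404] -11.52325647589712 [ 0.15 -0.09 -0.33  0.07 -0.13 -0.38 -0.25  0.07  0.7   0.89 -0.12 -0.59
 -0.04  0.03]
[ 0.59642168 -0.03704723 -0.20184477] -11.56485351056959 [-0.61  0.27 -0.39  0.87  0.83 -1.12 -0.28 -0.11  0.76  0.78 -0.29 -0.51
 -0.13  0.17]
bobbin place x=-34..: [ 0.56311193 -0.03023101]
```

```bash
python3 -m pendant '[[0,0,0.15,-0.005,0.035,0,1],[0,0,0.3,-0.01,0.07,0,1],[0,0,0.47,-0.015,0.11,0,1],[0,0,0.64,-0.02,0.15,0,1],[0,0,0.81,-0.025,0.19,0,1],[0,0,0.98,-0.03,0.23,-0.01,1],[0,0,1.15,-0.035,0.27,-0.02,1],[0,0,1.32,-0.04,0.31,-0.03,1],[0,0,1.48,-0.045,0.35,-0.03,1],[0,0,1.494,-0.049,0.354,-0.03,1]]'
python3 - <<'E'
from h import *
o,c=shot("wrist"); print(o["tool_pos"],o["orientation"],o["joint_positions"].round(2)); np.save("pics/w2.npy",[o,c],allow_pickle=True)
cv2.imwrite("pics/w2.png",c["image"][:,:,::-1])
crop(c["image"],220,80,200,200,4,"pics/w2c.png")
Z=R.from_quat(np.roll(o["orientation"],-1)).as_matrix(); print(Z.round(3))
E
```

```text
time_s: 2.8
tool_pos: [0.4595, 0.2183, 0.2013]
orientation: [-0.001, 0.992, 0.129, -0.0]
force: [0.1, 0.2, 0.4]
gripper_width: 0.0852
[0.45951732 0.21828877 0.20127378] [-6.72637878e-04  9.91580809e-01  1.29487589e-01 -1.06512041e-04] [ 0.02  0.25 -0.68  1.97  0.19  0.98 -0.48]
[[ 0.966  0.257 -0.   ]
 [ 0.257 -0.966  0.001]
 [-0.    -0.001 -1.   ]]
```

View pics/w2.png

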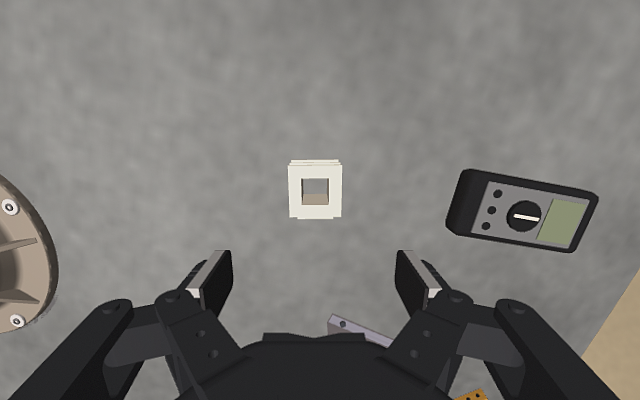

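View pics/w2c.png

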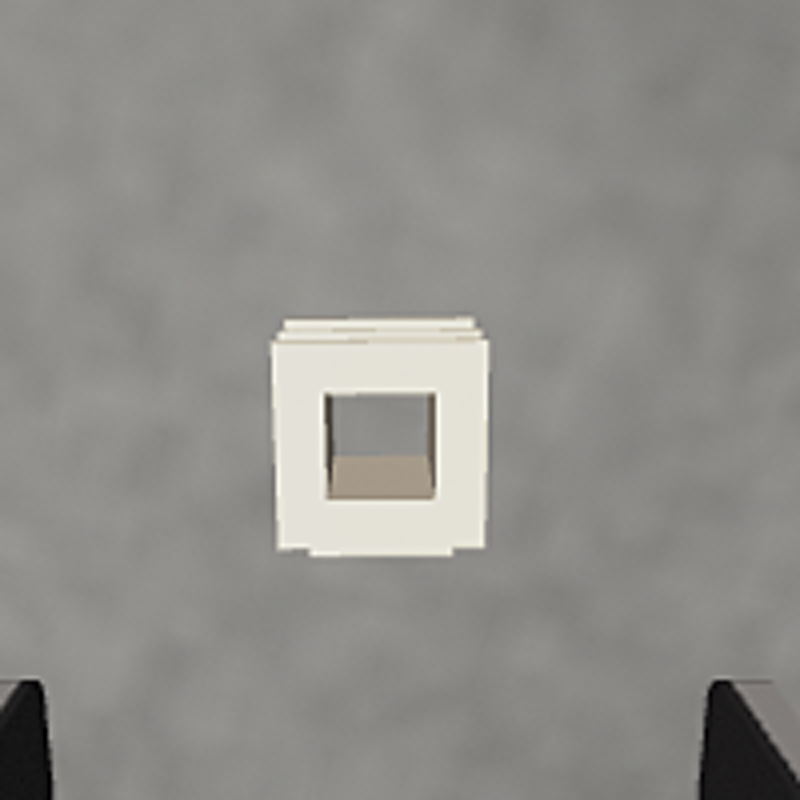

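The wrist view shows the bobbin centred at (315,191), square to the fingers, with its shelf toward the bottom of the image.

Run:
```python
from h import *
from scipy.optimize import least_squares
o,c=np.load("pics/w2.npy",allow_pickle=True)
# bobbin frame: x to shelf (image down), y = image right? tool x (.966,.257)
L=np.array([[-29,-29],[-29,29],[29,29],[29,-29],[-15,-15],[-15,15],[15,15],[15,-15]])/1000
px=np.array([[272,342],[489,341],[485,548],[278,549],[325,394],[436,394],[434,499],[328,499]])/4+np.array([220,80])-.5+.125
def f(p):
    a=p[2];M=np.array([[np.cos(a),-np.sin(a)],[np.sin(a),np.cos(a)]])
    return (w2px(c,np.c_[L@M.T+p[:2],np.full(len(L),.05)],o)-px).ravel()
r=least_squares(f,[.46,.218,-1.3]);print(r.x,np.degrees(r.x[2]),r.fun.round(2))
```

```text
[ 0.45983509  0.2193626  -1.30619867] -74.83967072684914 [-0.25 -0.08  0.24 -0.1   0.01 -0.01 -0.12 -0.03 -0.06 -0.13  0.14 -0.27
  0.36  0.28 -0.32  0.41]
```

```bash
python3 -m pendant '[[0,0,0.003,0.0005,0.001,-0.03,1],[0,0,0.003,0.0005,0.001,-0.07,1],[0,0,0.003,0.0005,0.001,-0.11,1],[0,0,0.003,0.0005,0.001,-0.15,1],[0,0,0.003,0.0005,0.001,-0.17,1],[0,0,0.003,0.0005,0.001,-0.18,1],[0,0,0.003,0.0005,0.001,-0.182,0.75],[0,0,0.003,0.0005,0.001,-0.182,0.5],[0,0,0.003,0.0005,0.001,-0.182,0.5],[0,0,0.003,0.0005,0.001,-0.182,0.5]]' 40
python3 - <<'E'
from h import *
o,c=shot("wrist"); print(o["tool_pos"],o["force"])
crop(c["image"],180,150,280,180,2,"pics/w3.png")
E
```

```text
time_s: 4.1
tool_pos: [0.4614, 0.2168, 0.0203]
orientation: [-0.0, 0.992, 0.128, 0.001]
force: [-1.7, -0.6, 9.0]
gripper_width: 0.0573
[0.46135125 0.21679775 0.020305  ] [-1.70698836 -0.6293727   9.042741  ]
```

View pics/w3.png

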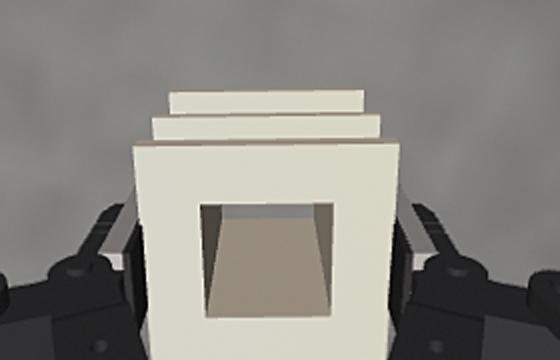

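```bash
python3 -m pendant '[[0,0,0,0,0,0.04,0.5],[0,0,0,0,0,0.08,0.5],[0,0,0.1,0.01,-0.03,0.09,0.5],[0,0,0.26,0.03,-0.07,0.09,0.5],[0,0,0.42,0.05,-0.11,0.09,0.5],[0,0,0.58,0.07,-0.15,0.09,0.5],[0,0,0.74,0.085,-0.19,0.09,0.5],[0,0,0.9,0.1,-0.23,0.09,0.5],[0,0,1.05,0.1055,-0.248,0.09,0.5],[0,0,1.105,0.1055,-0.248,0.09,0.5]]'
python3 - <<'E'
from h import *
o,c=shot("wrist"); print(o["tool_pos"],o["force"],o["joint_positions"].round(2)); np.save("pics/w4.npy",[o,c],allow_pickle=True)
Z=R.from_quat(np.roll(o["orientation"],-1)).as_matrix(); print(Z.round(4))
cv2.imwrite("pics/w4.png",c["image"][:,:,::-1]);crop(c["image"],220,150,200,150,4,"pics/w4c.png")
o,c=shot("scene");crop(c["image"],230,180,160,140,4,"pics/s4.png")
E
```

```text
time_s: 5.4
tool_pos: [0.5666, -0.0336, 0.1096]
orientation: [0.0, 0.777, 0.63, 0.0]
force: [0.2, 0.7, -0.6]
gripper_width: 0.057
[ 0.56662576 -0.03364517  0.109554  ] [ 0.20683331  0.74275703 -0.59378649] [ 0.57  0.51 -0.79  1.92  0.46  0.9   0.91]
[[ 2.073e-01  9.783e-01  4.000e-04]
 [ 9.783e-01 -2.073e-01 -4.000e-04]
 [-3.000e-04  4.000e-04 -1.000e+00]]
```

View pics/w4.png

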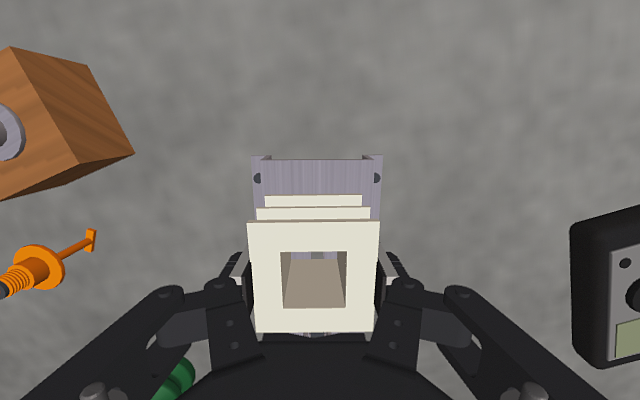

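View pics/w4c.png

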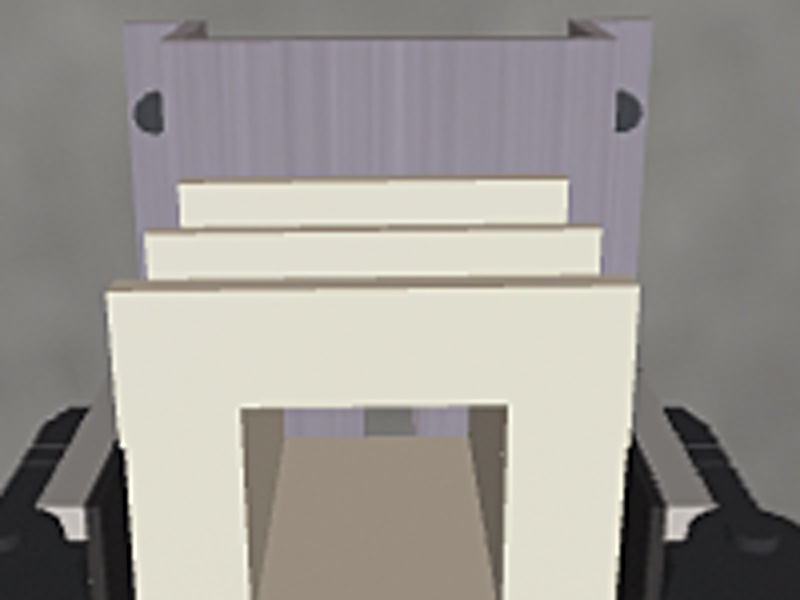

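View pics/s4.png

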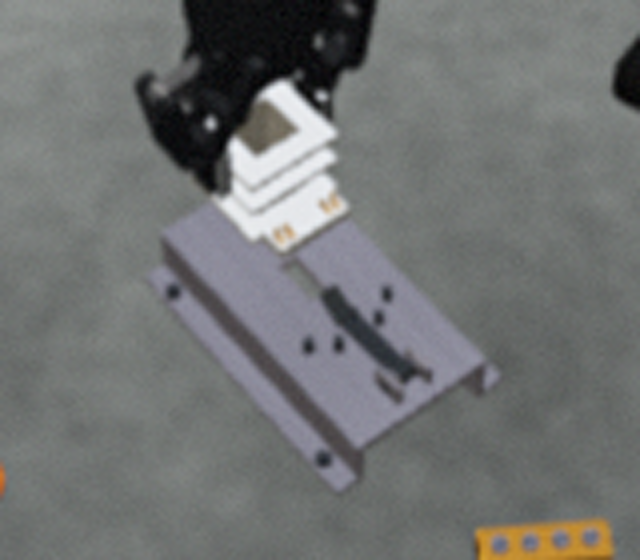

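The bobbin is held above the jig, and its slot shows through the core at (390,420) in the crop. I'll measure the bobbin and plate in this one picture.

Run:
```python
from h import *
from scipy.optimize import least_squares
o,c=np.load("pics/w4.npy",allow_pickle=True)
g=lambda p:np.array(p,float)/4+np.array([220,150])-.5+.125
zt=o["tool_pos"][2]+.0297
P=px2w(c,g([[163,40],[617,40]]),.036,o);print("plate",P)
B=px2w(c,g([[107,291],[638,285],[241,408],[508,405]]),zt,o);print(B)
ang=lambda d:np.degrees(np.arctan2(d[1],d[0]))-90
print("yaw plate",ang(P[1]-P[0]),"len",np.linalg.norm(P[1]-P[0]),"bob",ang(B[1]-B[0]),np.linalg.norm(B[1]-B[0]),ang(B[3]-B[2]))
a=np.radians(-11.7);u=np.array([np.cos(a),np.sin(a)]);v=np.array([-u[1],u[0]])
bc=(B[0]+B[1])[:2]/2+.029*u; bc2=(B[2]+B[3])[:2]/2+.015*u
slot=P.mean(0)[:2]+.075*u
for b in(bc,bc2): print("bob",b,"rel jig x,y",(b-slot)@u,(b-slot)@v,"rel tcp",(b-o["tool_pos"][:2])@u,(b-o["tool_pos"][:2])@v)
print("slot",slot, "tool jig yaw", np.degrees(np.arctan2(.9783,.2073))-90)
s=px2w(c,g([[364,436],[416,434]]),.036,o); print("slot y edges",(s[:,:2]-slot)@v,(s[:,:2]-slot)@u)
```

```text
plate [[ 0.51383134 -0.06381467  0.036     ]
 [ 0.53206976  0.02218119  0.036     ]]
[[ 0.52965527 -0.05467105  0.139254  ]
 [ 0.54082066  0.00121027  0.139254  ]
 [ 0.54603691 -0.04391358  0.139254  ]
 [ 0.55182715 -0.01489353  0.139254  ]]
yaw plate -11.97413839643464 len 0.08790863592096539 bob -11.299210820701958 0.056985851836083255 -11.28378719456667
bob [ 0.56363543 -0.03261122] rel jig x,y -0.032768670738393346 -0.0032990463642584996 rel tcp -0.003137869354431536 0.0004060728170999179
bob [ 0.56362037 -0.03244537] rel jig x,y -0.032817046212373455 -0.003139691770928111 rel tcp -0.003186244828411642 0.0005654274104303065
slot [ 0.59639226 -0.03602579] tool jig yaw -11.963903909855333
slot y edges [-0.00569644  0.00548819] [0.00981897 0.00940076]
```

```bash
python3 -m pendant '[[0,0,-0.007,0.0006,0.0031,-0.01,0.5],[0,0,-0.007,0.0006,0.0031,-0.02,0.5],[0,0,-0.007,0.0006,0.0031,-0.03,0.5],[0,0,-0.007,0.0006,0.0031,-0.04,0.5],[0,0,-0.007,0.0006,0.0031,-0.046,0.5],[0,0,-0.007,0.0006,0.0031,-0.05,0.5],[0,0,-0.007,0.0006,0.0031,-0.052,0.5],[0,0,-0.007,0.0006,0.0031,-0.053,0.5],[0,0,-0.007,0.0006,0.0031,-0.053,0.5],[0,0,-0.007,0.0006,0.0031,-0.053,0.5]]'
python3 - <<'E'
from h import *
o,c=shot("wrist"); print(o["tool_pos"],o["force"]); np.save("pics/w5.npy",[o,c],allow_pickle=True)
crop(c["image"],220,150,200,150,4,"pics/w5c.png")
o,c=shot("scene");crop(c["image"],230,180,160,140,4,"pics/s5.png")
E
```

```text
time_s: 6.75
tool_pos: [0.5669, -0.0283, 0.0564]
orientation: [0.0, 0.779, 0.627, 0.0]
force: [-0.0, 0.2, -0.7]
gripper_width: 0.0574
[ 0.566894   -0.02834555  0.05644118] [-0.02333682  0.23026847 -0.71501465]
```

View pics/w5c.png

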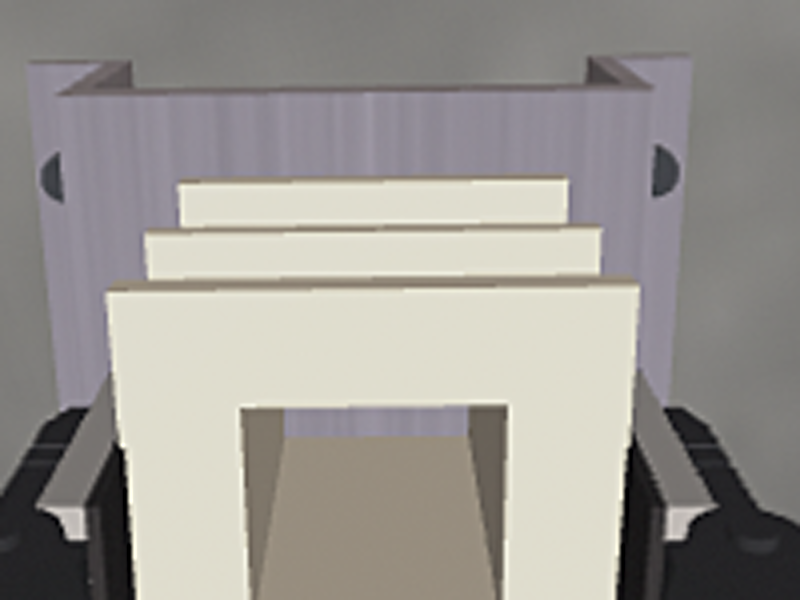

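View pics/s5.png

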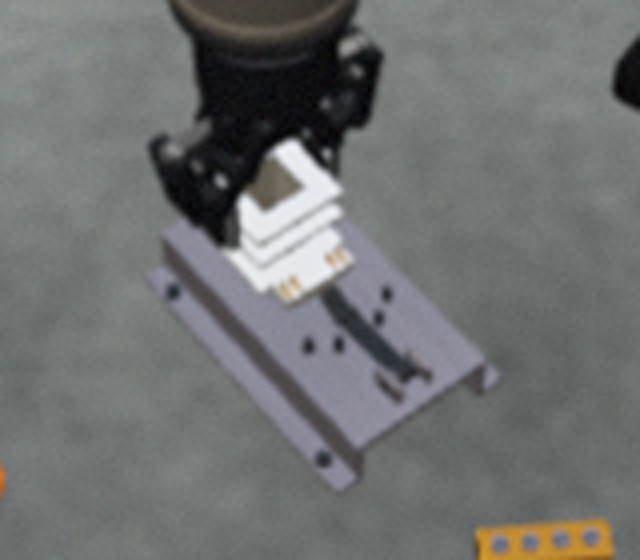

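```bash
cat > m5.py <<'E'
from h import *
E
python3 - <<'E'
from h import *
o,c=np.load("pics/w5.npy",allow_pickle=True)
g=lambda p:np.array(p,float)/4+np.array([220,150])-.5+.125
z0=.036
P=px2w(c,g([[60,95],[653,88]]),z0,o)
B=px2w(c,g([[179,185],[569,180]]),z0+.004,o)
M=px2w(c,g([[145,235],[602,229]]),z0+.029,o)
T=px2w(c,g([[107,291],[638,285]]),z0+.050,o)
ang=lambda d:np.degrees(np.arctan2(d[1],d[0]))-90
a=np.radians(ang(P[1]-P[0]));u=np.array([np.cos(a),np.sin(a)]);v=np.array([-u[1],u[0]])
slot=P.mean(0)[:2]+.075*u;print("slot",slot)
for n,q in zip("PBMT",(P,B,M,T)):
  print(n,ang(q[1]-q[0]),np.linalg.norm(q[1]-q[0]),((q.mean(0)[:2]+(0.029*u if n!='P' else .075*u)-slot)@np.c_[u,v])*1000)
E
```

```text
slot [ 0.59624969 -0.03616729]
P -11.714718258114502 0.08762741842149242 [0. 0.]
B -11.637368075606119 0.057480464539058765 [-33.11831998   2.45610239]
M -11.610928191595306 0.057442786900352136 [-33.21455709   2.39944987]
T -11.71239686871175 0.057060755629393986 [-33.4113659    2.31080486]
```

```bash
python3 -m pendant '[[0,0,0,-0.0005,-0.00235,0,0.5],[0,0,0,-0.0005,-0.00235,0,0.5],[0,0,0,0.0034,-0.0032,0,0.5],[0,0,0,0.0073,-0.004,0,0.5],[0,0,0,0.0112,-0.0048,0,0.5],[0,0,0,0.0152,-0.0056,0,0.5],[0,0,0,0.0191,-0.0064,0,0.5],[0,0,0,0.023,-0.0072,0,0.5],[0,0,0,0.025,-0.0076,0,0.5],[0,0,0,0.025,-0.0076,0,0.5]]'
python3 - <<'E'
from h import *
o,c=shot("wrist"); print(o["tool_pos"],o["force"],o["torque"]); np.save("pics/w6.npy",[o,c],allow_pickle=True)
crop(c["image"],220,100,200,200,4,"pics/w6c.png")
o,c=shot("scene");crop(c["image"],230,180,160,140,4,"pics/s6.png")
E
```

```text
time_s: 8.1
tool_pos: [0.5916, -0.0356, 0.0564]
orientation: [-0.0, 0.779, 0.627, -0.0]
force: [-6.6, 0.6, 8.2]
gripper_width: 0.057
[ 0.59155971 -0.03555821  0.05637339] [-6.55709887  0.60762623  8.21051938] [0.39967407 1.23006362 0.0168961 ]
```

View pics/w6c.png

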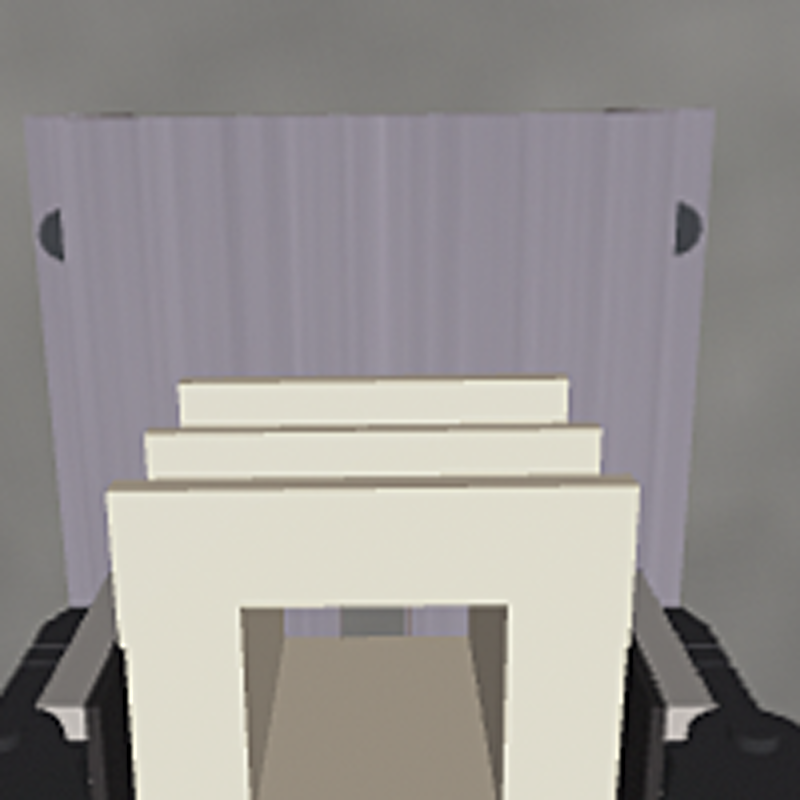

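View pics/s6.png

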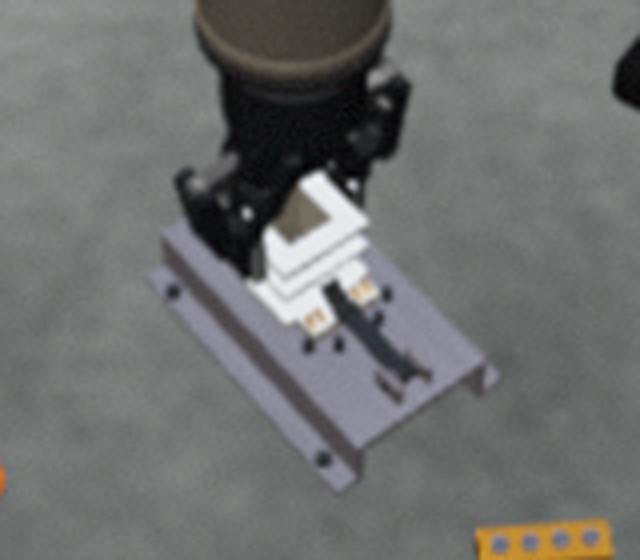

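```bash
python3 -m pendant '[[0,0,0,0.002,-0.0004,0,0.5],[0,0,0,0.0039,-0.0008,0,0.5],[0,0,0,0.0059,-0.0012,0,0.5],[0,0,0,0.0078,-0.0016,0,0.5],[0,0,0,0.0088,-0.0018,0,0.5],[0,0,0,0.0098,-0.002,0,0.5],[0,0,0,0.0098,-0.002,0,0.5],[0,0,0,0.0098,-0.002,0,0.5],[0,0,0,0.0098,-0.002,0,0.5],[0,0,0,0.0098,-0.002,0,0.5]]'
python3 - <<'E'
from h import *
o,c=shot("wrist"); print(o["tool_pos"],o["force"],o["torque"]); np.save("pics/w7.npy",[o,c],allow_pickle=True)
crop(c["image"],220,100,200,200,4,"pics/w7c.png")
o,c=shot("scene");crop(c["image"],230,180,160,140,4,"pics/s7.png")
E
```

```text
time_s: 9.45
tool_pos: [0.5999, -0.0373, 0.0563]
orientation: [-0.001, 0.779, 0.627, -0.001]
force: [-18.0, 2.1, 18.9]
gripper_width: 0.0573
[ 0.59991932 -0.03733628  0.05634554] [-17.9570791    2.11102959  18.87476042] [ 0.61407223  3.47206585 -0.08508224]
```

View pics/w7c.png

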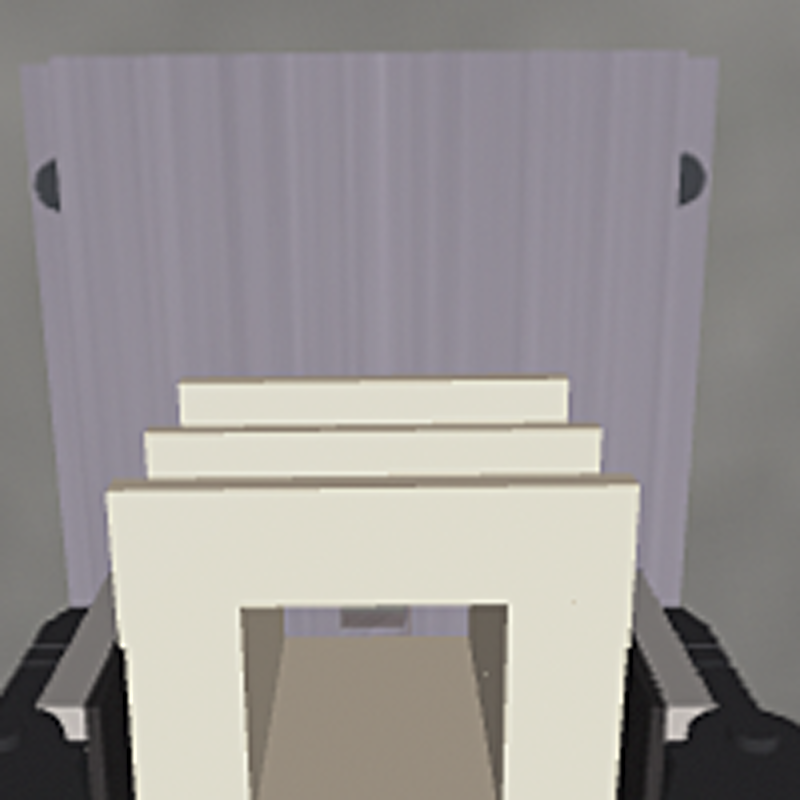

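View pics/s7.png

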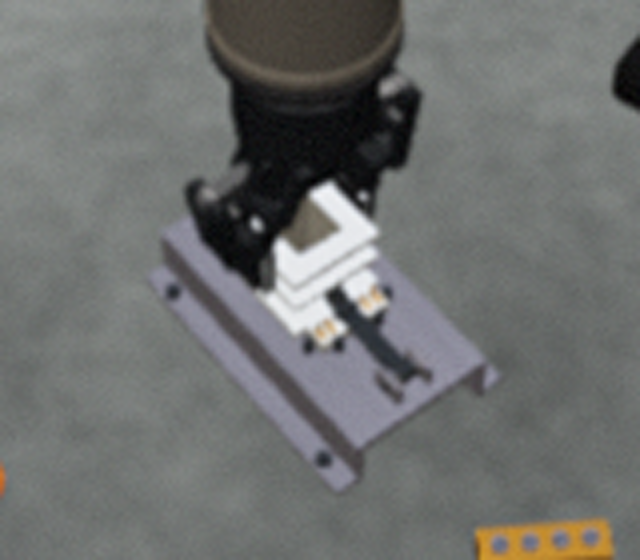

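Shelf edge is at the pins (34 mm travelled, 18 N reaction). Now I release and lift.

```bash
python3 -m pendant '[[0,0,0,0.0085,-0.0017,0,0.75],[0,0,0,0.0085,-0.0017,0,1],[0,0,0,0.0085,-0.0017,0,1],[0,0,0,0.0085,-0.0017,0,1],[0,0,0,0.0085,-0.0017,0.02,1],[0,0,0,0.0085,-0.0017,0.05,1],[0,0,0,0.0085,-0.0017,0.09,1],[0,0,0,0.0085,-0.0017,0.13,1],[0,0,0,-0.03,-0.0017,0.16,1],[0,0,0,-0.03,-0.0017,0.16,1]]'
python3 - <<'E'
from h import *
o,c=shot("wrist"); print(o["tool_pos"],o["force"]); np.save("pics/w8.npy",[o,c],allow_pickle=True)
crop(c["image"],220,80,200,200,4,"pics/w8c.png")
o,c=shot("scene");crop(c["image"],230,180,160,140,4,"pics/s8.png")
E
```

```text
time_s: 10.8
tool_pos: [0.571, -0.0393, 0.2199]
orientation: [0.002, 0.779, 0.627, 0.001]
force: [0.1, 0.1, -0.5]
gripper_width: 0.0848
[ 0.57100035 -0.03932725  0.21992244] [ 0.08605977  0.05947494 -0.54333785]
```

View pics/w8c.png

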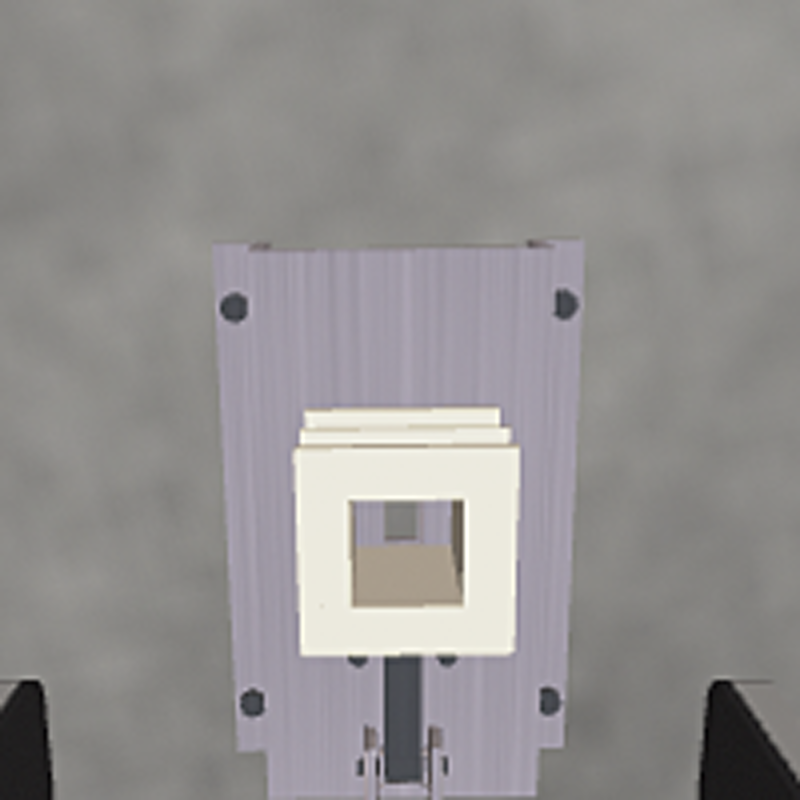

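View pics/s8.png

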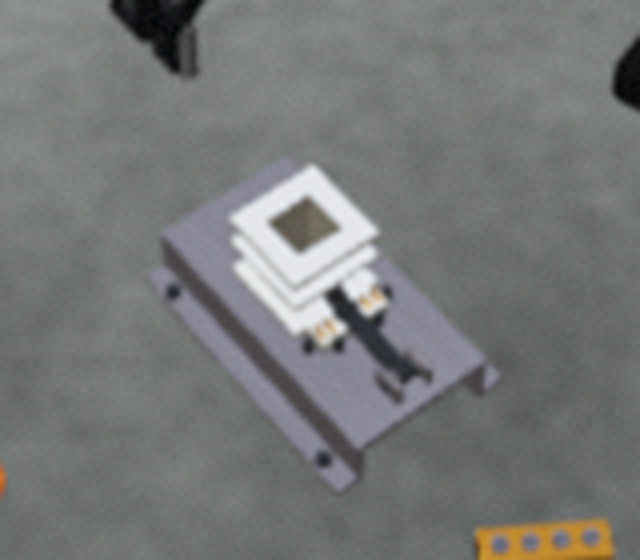

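Run:
```python
from h import *
from scipy.optimize import least_squares
o,c=np.load("pics/w8.npy",allow_pickle=True)
g=lambda p:np.array(p,float)/4+np.array([220,80])-.5+.125
def fit(L,px,z):
    L=np.array(L)/1000
    def f(p):
        a=p[2];M=np.array([[np.cos(a),-np.sin(a)],[np.sin(a),np.cos(a)]])
        return (w2px(c,np.c_[L@M.T+p[:2],np.full(len(L),z)],o)-px).ravel()
    r=least_squares(f,[.6,-.04,-.2]);print(r.x.round(4),np.degrees(r.x[2]).round(2),abs(r.fun).max())
    return r.x
fit([[-29,-29],[-29,29],[29,29],[29,-29],[-15,-15],[-15,15],[15,15],[15,-15]],g([[295,449],[520,448],[514,655],[301,656],[350,500],[464,499],[463,606],[352,606]]),.086)
s=px2w(c,g([[385,539],[416,539]]),.036,o);print("slot near end corners",s)
p=px2w(c,g([[225,252],[573,248]]),.036,o)
print(s.mean(0)[:2]+.0145*np.array([np.cos(-.203),np.sin(-.203)]))
```

```text
[ 0.5967 -0.0358 -0.2085] -11.94 0.3994379000922095
slot near end corners [[ 0.60801634 -0.04386891  0.036     ]
 [ 0.61007183 -0.03448066  0.036     ]]
[ 0.62324635 -0.04209811]
```

```bash
python3 -m pendant '[[0,0,0.06,-0.014,-0.023,0.01,1],[0,0,0.13,-0.03,-0.05,0.02,1],[0,0,0.2,-0.046,-0.077,0.02,1],[0,0,0.27,-0.062,-0.104,0.02,1],[0,0,0.34,-0.08,-0.131,0.02,1],[0,0,0.41,-0.097,-0.158,0.02,1],[0,0,0.47,-0.11,-0.18,0.02,1],[0,0,0.497,-0.116,-0.19,0.02,1],[0,0,0.497,-0.116,-0.19,0.02,1],[0,0,0.497,-0.116,-0.19,0.02,1]]'
python3 - <<'E'
from h import *
o,c=shot("wrist"); print(o["tool_pos"],o["force"],o["joint_positions"].round(2)); np.save("pics/w9.npy",[o,c],allow_pickle=True)
Z=R.from_quat(np.roll(o["orientation"],-1)).as_matrix(); print(Z.round(4))
crop(c["image"],220,100,200,150,4,"pics/w9c.png")
E
```

```text
time_s: 12.15
tool_pos: [0.4561, -0.2289, 0.2362]
orientation: [-0.0, 0.601, 0.799, 0.0]
force: [0.6, 0.2, -0.2]
gripper_width: 0.0852
[ 0.45611191 -0.22894007  0.23620098] [ 0.62889861  0.23088075 -0.18750549] [ 1.16  0.27 -0.94  1.92  0.25  1.07  1.96]
[[-2.775e-01  9.607e-01  1.000e-04]
 [ 9.607e-01  2.775e-01  7.000e-04]
 [ 6.000e-04  3.000e-04 -1.000e+00]]
```

View pics/w9c.png

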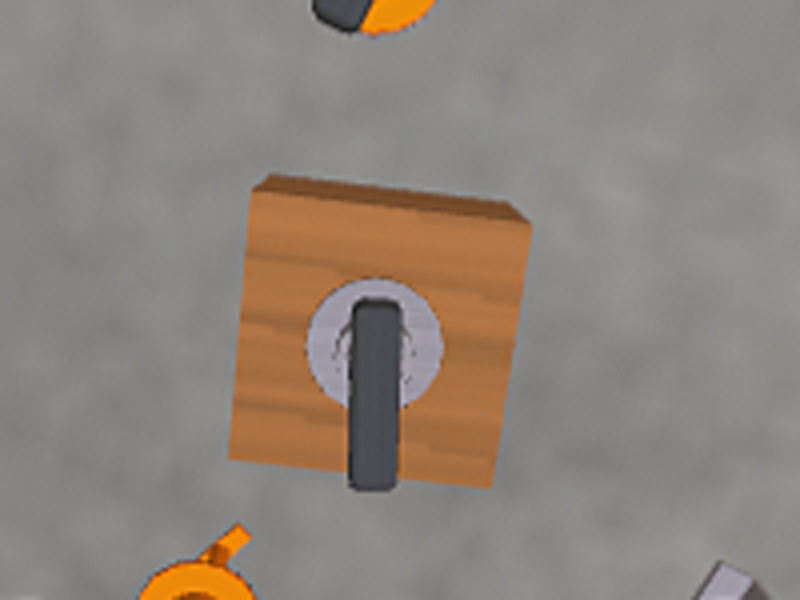

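The steel-cupped key's handle runs from (377,299) to (373,490) in the crop and lies nearly along the tool's y.

Run:
```python
from h import *
o,c=np.load("pics/w9.npy",allow_pickle=True)
g=lambda p:np.array(p,float)/4+np.array([220,100])-.5+.125
P=px2w(c,g([[377,300],[372.5,490]]),.127,o);print(P,np.linalg.norm(P[1]-P[0]),P.mean(0));d=P[1]-P[0];print(np.degrees(np.arctan2(d[1],d[0])))
W=px2w(c,g([[349,400],[399,400]]),.127,o);print(np.linalg.norm(W[1]-W[0]))
C=px2w(c,g([[375,345]]),.068,o);print("cup",C)
print("tool x ang",np.degrees(np.arctan2(.9607,-.2775)))
```

```text
[[ 0.43008345 -0.2347044   0.127     ]
 [ 0.47482067 -0.22289719  0.127     ]] 0.04626909330876372 [ 0.45245206 -0.2288008   0.127     ]
14.78458955059333
0.01174962490670662
cup [[ 0.45310577 -0.22842935  0.068     ]]
tool x ang 106.11146103402046
```

```bash
python3 -m pendant '[[0,0,-0.023,-0.0035,0,-0.03,1],[0,0,-0.023,-0.0035,0,-0.06,1],[0,0,-0.023,-0.0035,0,-0.09,1],[0,0,-0.023,-0.0035,0,-0.115,1],[0,0,-0.023,-0.0035,0,-0.128,1],[0,0,-0.023,-0.0035,0,-0.134,1],[0,0,-0.023,-0.0035,0,-0.134,0.5],[0,0,-0.023,-0.0035,0,-0.134,0.05],[0,0,-0.023,-0.0035,0,-0.134,0.0],[0,0,-0.023,-0.0035,0,-0.134,0.0]]' 80
python3 - <<'E'
from h import *
o,c=shot("wrist"); print(o["tool_pos"],o["force"],o["gripper_width"]); np.save("pics/w10.npy",[o,c],allow_pickle=True)
crop(c["image"],220,150,200,150,4,"pics/w10c.png")
E
```

```text
time_s: 13.45
tool_pos: [0.4522, -0.2298, 0.1026]
orientation: [0.0, 0.61, 0.792, -0.0]
force: [0.9, -3.1, 1.2]
gripper_width: 0.0123
[ 0.45218291 -0.22976088  0.10260051] [ 0.87373342 -3.06457101  1.17065565] 0.012316921301923276
```

View pics/w10c.png

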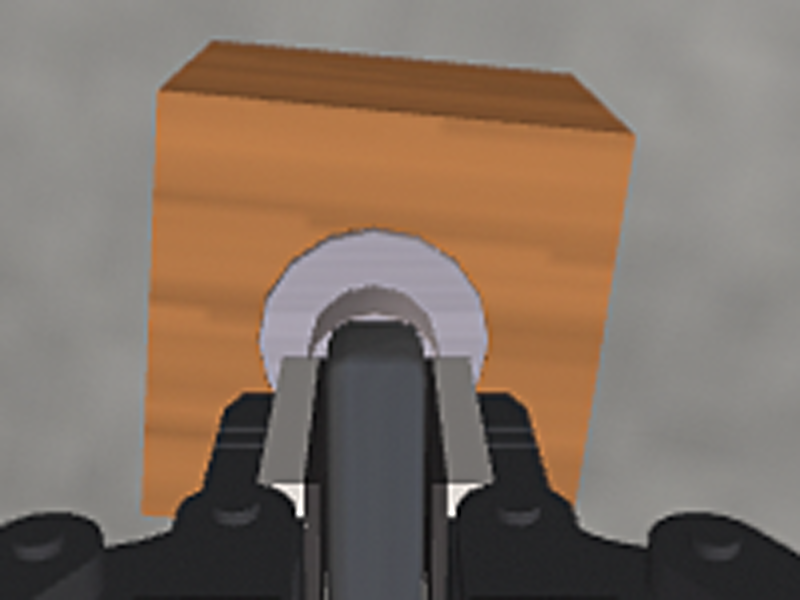

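```bash
python3 -m pendant '[[0,0,0,0,0,0.02,0],[0,0,0,0,0,0.05,0],[0,0,0,0,0,0.08,0],[0,0,0,0,0,0.105,0],[0,0,0,0,0,0.11,0],[0,0,-0.05,0.0144,0.0194,0.11,0],[0,0,-0.12,0.0359,0.0484,0.11,0],[0,0,-0.19,0.0574,0.0774,0.11,0],[0,0,-0.26,0.0789,0.1064,0.11,0],[0,0,-0.32,0.1004,0.1354,0.11,0]]'
python3 -m pendant '[[0,0,-0.05,0.015,0.02,0,0],[0,0,-0.1,0.03,0.04,0,0],[0,0,-0.13,0.038,0.052,0,0],[0,0,-0.1434,0.0431,0.0581,0,0],[0,0,-0.1434,0.0431,0.0581,0,0],[0,0,-0.1434,0.0431,0.0581,0,0],[0,0,-0.1434,0.0431,0.0581,0,0],[0,0,-0.1434,0.0431,0.0581,0,0],[0,0,-0.1434,0.0431,0.0581,0,0],[0,0,-0.1434,0.0431,0.0581,0,0]]'
python3 - <<'E'
from h import *
o,c=shot("wrist"); print(o["tool_pos"],o["force"],o["joint_positions"].round(2)); np.save("pics/w11.npy",[o,c],allow_pickle=True)
Z=R.from_quat(np.roll(o["orientation"],-1)).as_matrix(); print(Z.round(4))
crop(c["image"],220,100,200,150,4,"pics/w11c.png")
o,c=shot("scene"); np.save("pics/s11.npy",[o,c],allow_pickle=True);crop(c["image"],230,120,160,160,4,"pics/s11.png")
E
```

```text
time_s: 14.75
tool_pos: [0.5527, -0.0932, 0.2119]
orientation: [-0.0, 0.729, 0.684, -0.0]
force: [-0.6, -0.1, -2.1]
gripper_width: 0.0105
time_s: 16.0
tool_pos: [0.5956, -0.0361, 0.2123]
orientation: [0.0, 0.776, 0.631, -0.0]
force: [0.0, 0.2, -2.0]
gripper_width: 0.0105
[ 0.59557934 -0.03614976  0.21230497] [ 0.02510081  0.24245812 -2.01037968] [ 0.6   0.44 -0.84  1.77  0.36  1.1   1.01]
[[ 2.039e-01  9.790e-01 -0.000e+00]
 [ 9.790e-01 -2.039e-01 -1.000e-04]
 [-1.000e-04 -0.000e+00 -1.000e+00]]
```

View pics/w11c.png

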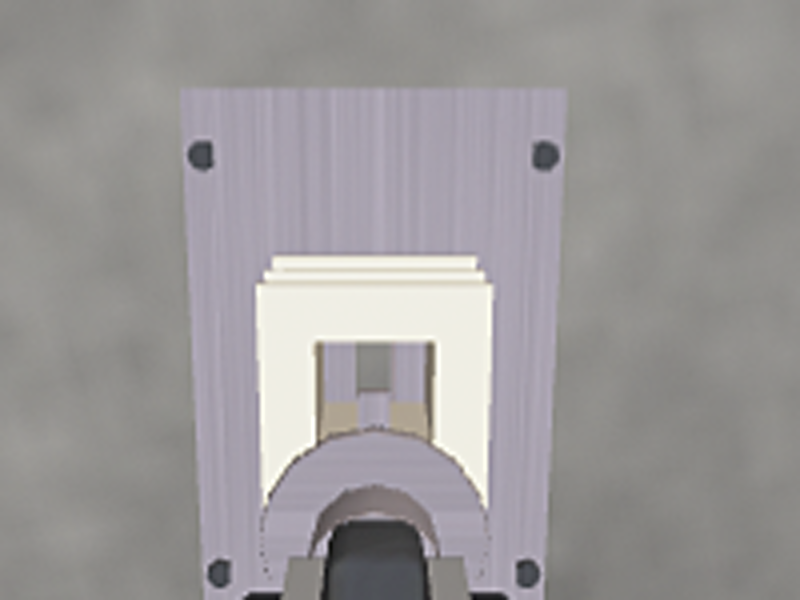

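View pics/s11.png

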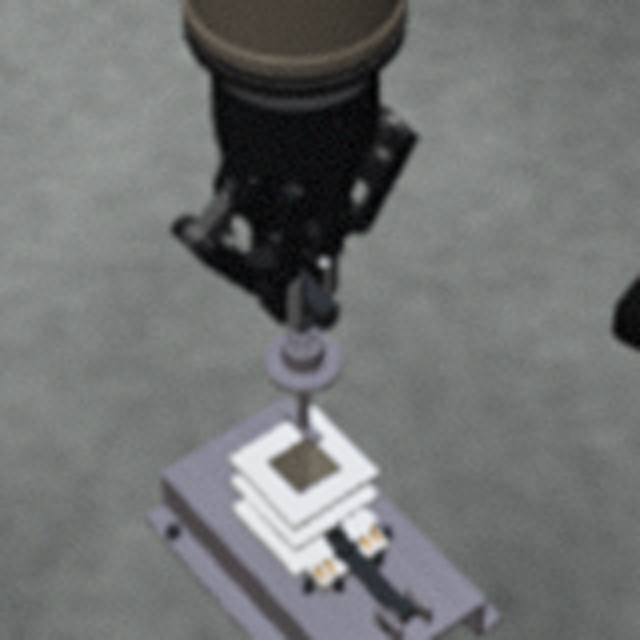

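The bar (374,410) and slot (373,366) line up laterally in the crop. The shank is over the core, so I'll lower to where the bar just enters the slot.

```bash
python3 -m pendant '[[0,0,0,0,0,-0.015,0],[0,0,0,0,0,-0.03,0],[0,0,0,0,0,-0.045,0],[0,0,0,0,0,-0.06,0],[0,0,0,0,0,-0.07,0],[0,0,0,0,0,-0.077,0],[0,0,0,0,0,-0.081,0],[0,0,0,0,0,-0.083,0],[0,0,0,0,0,-0.085,0],[0,0,0,0,0,-0.085,0]]'
python3 - <<'E'
from h import *
o,c=shot("wrist"); print(o["tool_pos"],o["force"],o["torque"])
crop(c["image"],220,100,200,150,4,"pics/w12c.png")
o,c=shot("scene");crop(c["image"],230,160,160,140,4,"pics/s12.png")
E
```

```text
time_s: 17.35
tool_pos: [0.5956, -0.0361, 0.1274]
orientation: [0.0, 0.776, 0.631, -0.0]
force: [0.3, -0.1, -1.2]
gripper_width: 0.0104
[ 0.59563647 -0.03611615  0.1273795 ] [ 0.26577001 -0.08611441 -1.20281401] [ 0.02102838 -0.01403732  0.06204134]
```

View pics/w12c.png

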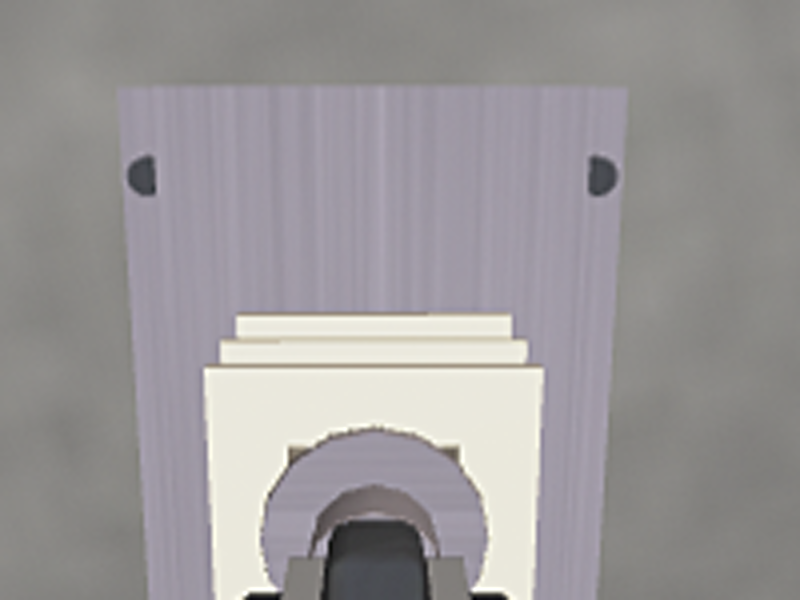

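View pics/s12.png

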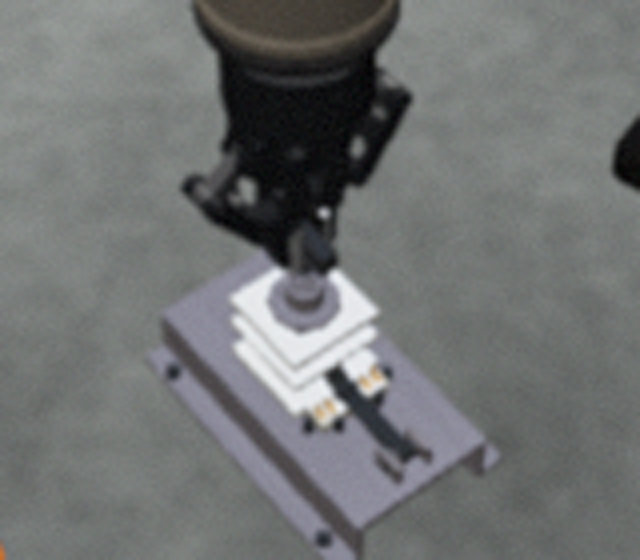

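```bash
python3 -m pendant '[[0,0,0,0,0,-0.001,0],[0,0,0,0,0,-0.002,0],[0,0,0,0,0,-0.003,0],[0,0,0,0,0,-0.004,0],[0,0,0,0,0,-0.005,0],[0,0,0,0,0,-0.006,0],[0,0,0,0,0,-0.007,0],[0,0,0,0,0,-0.008,0],[0,0,0,0,0,-0.008,0],[0,0,0,0,0,-0.008,0]]'
python3 - <<'E'
from h import *
o,c=shot("wrist"); print(o["tool_pos"],o["force"],o["torque"])
crop(c["image"],220,100,200,150,4,"pics/w13c.png")
E
```

```text
time_s: 18.7
tool_pos: [0.5957, -0.0361, 0.1194]
orientation: [0.0, 0.776, 0.631, -0.0]
force: [-1.5, -0.7, 3.4]
gripper_width: 0.0108
[ 0.59566982 -0.03613102  0.11937626] [-1.51182694 -0.69196051  3.39297585] [-0.21127605  0.27132926 -0.05257305]
```

View pics/w13c.png

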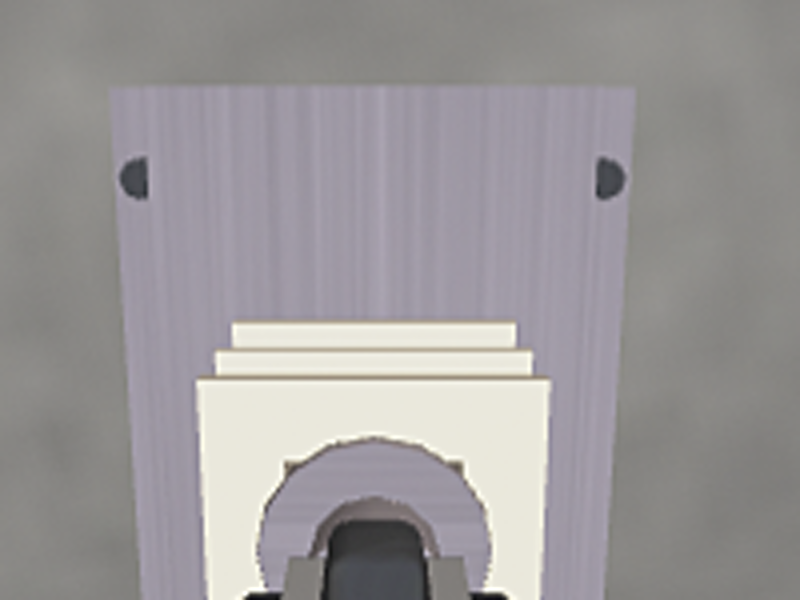

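```bash
python3 -m pendant '[[0,0,0,0,0,-0.0005,0],[0,0,0,0,0,-0.001,0],[0,0,0,0,0,-0.0015,0],[0,0,0,0,0,-0.002,0],[0,0,0,0,0,-0.0025,0],[0,0,0,0,0,-0.003,0],[0,0,0,0,0,-0.0038,0],[0,0,0,0,0,-0.0038,0],[0,0,0,0,0,-0.0038,0],[0,0,0,0,0,-0.0038,0]]'
python3 - <<'E'
from h import *
o,c=shot("wrist"); print(o["tool_pos"],o["force"],o["torque"],o["joint_positions"].round(2))
E
```

```text
time_s: 20.0
tool_pos: [0.5956, -0.0361, 0.1155]
orientation: [0.0, 0.776, 0.631, -0.0]
force: [-1.4, -1.4, 5.9]
gripper_width: 0.0106
[ 0.59562414 -0.03611412  0.11551466] [-1.40698164 -1.35069898  5.86765305] [-0.28269696  0.36643232 -0.02533023] [ 0.55  0.54 -0.78  1.85  0.47  0.94  0.92]
```

```bash
python3 -m pendant '[[0,0,-0.05,0,0,0,0],[0,0,-0.13,0,0,0,0],[0,0,-0.22,0,0,0,0],[0,0,-0.31,0,0,0,0],[0,0,-0.4,0,0,0,0],[0,0,-0.49,0,0,0,0],[0,0,-0.58,0,0,0,0],[0,0,-0.67,0,0,0,0],[0,0,-0.75,0,0,0,0],[0,0,-0.8,0,0,0,0]]'
python3 - <<'E'
from h import *
o,c=shot("wrist"); print(o["tool_pos"],o["force"],o["torque"],o["joint_positions"].round(2))
cv2.imwrite("pics/w14.png",c["image"][:,:,::-1])
E
```

```text
time_s: 21.3
tool_pos: [0.5962, -0.0356, 0.1158]
orientation: [-0.0, 0.961, 0.278, 0.001]
force: [1.0, 1.1, 5.5]
gripper_width: 0.0107
[ 0.59616007 -0.03556876  0.11579711] [0.97703284 1.08313694 5.51121731] [ 0.1311598  -0.24420113  0.11376219] [ 0.42  0.49 -0.6   1.86  0.35  0.9   0.22]
```

View pics/w14.png

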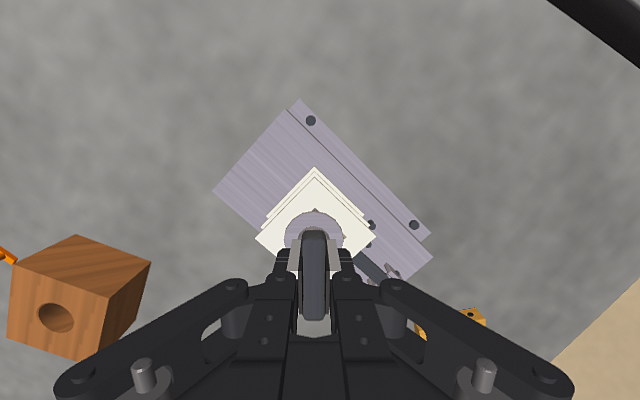

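The handle is turned 45° with very low torque, and the bobbin stays square on the jig. I'll finish the quarter turn.

```bash
python3 -m pendant '[[0,0,-0.06,0,0,0,0],[0,0,-0.15,0,0,0,0],[0,0,-0.24,0,0,0,0],[0,0,-0.33,0,0,0,0],[0,0,-0.42,0,0,0,0],[0,0,-0.51,0,0,0,0],[0,0,-0.6,0,0,0,0],[0,0,-0.69,0,0,0,0],[0,0,-0.771,0,0,0,0],[0,0,-0.771,0,0,0,0]]'
python3 - <<'E'
from h import *
o,c=shot("wrist"); print(o["tool_pos"],o["force"],o["torque"],o["joint_positions"].round(2))
Z=R.from_quat(np.roll(o["orientation"],-1)).as_matrix(); print(np.degrees(np.arctan2(Z[1,0],Z[0,0])))
E
```

```text
time_s: 22.6
tool_pos: [0.5963, -0.0356, 0.1158]
orientation: [-0.0, 0.995, -0.103, 0.001]
force: [2.1, -0.0, 5.2]
gripper_width: 0.0111
[ 0.59627373 -0.03562332  0.11583818] [ 2.08801409 -0.0309317   5.18509016] [ 0.03770299 -0.30787889 -0.0764814 ] [ 0.29  0.46 -0.43  1.86  0.24  0.87 -0.47]
-11.82408801478134
```

```bash
python3 -m pendant '[[0,0,0,0,0,0.0005,0],[0,0,0,0,0,0.001,0],[0,0,0,0,0,0.0015,0],[0,0,0,0,0,0.002,0],[0,0,0,0,0,0.0025,0],[0,0,0,0,0,0.0025,0],[0,0,0,0,0,0.0025,0],[0,0,0,0,0,0.0025,0],[0,0,0,0,0,0.0025,0],[0,0,0,0,0,0.0025,0]]'
python3 - <<'E'
from h import *
o=manip.get_obs(); print(o["tool_pos"],o["force"],o["torque"])
E
```

```text
time_s: 23.9
tool_pos: [0.5956, -0.036, 0.118]
orientation: [-0.0, 0.995, -0.103, -0.0]
force: [3.3, 3.0, 4.3]
gripper_width: 0.0107
[ 0.59559325 -0.03602037  0.11800757] [3.33740859 3.02642711 4.31487357] [ 0.80138285 -0.72927241 -0.00747827]
```

```bash
python3 -m pendant '[[0,0,0,0,0,0.001,0],[0,0,0,0,0,0.001,0.1],[0,0,0,0,0,0.001,0.25],[0,0,0,0,0,0.001,0.4],[0,0,0,0,0,0.001,0.6],[0,0,0,0,0,0.001,0.6],[0,0,0,0,0,0.02,0.6],[0,0,0,0,0,0.05,0.6],[0,0,0,0,0,0.08,0.6],[0,0,0,0,0,0.08,0.6]]' 20
python3 - <<'E'
from h import *
o,c=shot("wrist"); print(o["tool_pos"],o["force"]); np.save("pics/w15.npy",[o,c],allow_pickle=True)
cv2.imwrite("pics/w15.png",c["image"][:,:,::-1])
o,c=shot("scene");np.save("pics/s15.npy",[o,c],allow_pickle=True);crop(c["image"],230,160,160,140,4,"pics/s15.png")
E
```

```text
time_s: 25.15
tool_pos: [0.5971, -0.036, 0.2017]
orientation: [-0.0, 0.995, -0.103, 0.002]
force: [-1.1, -0.7, -0.4]
gripper_width: 0.0515
[ 0.59708501 -0.03596127  0.20171282] [-1.08555556 -0.68956344 -0.44013872]
```

View pics/w15.png

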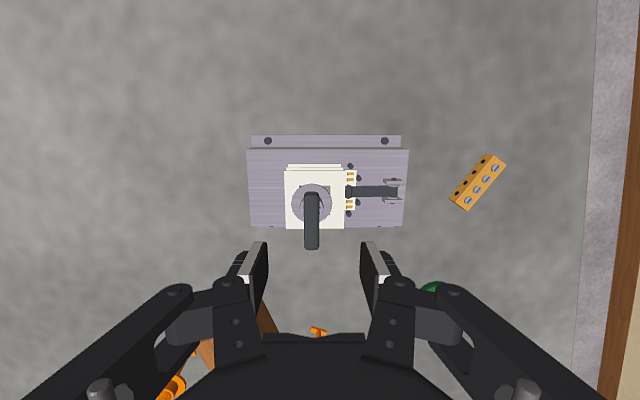

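View pics/s15.png

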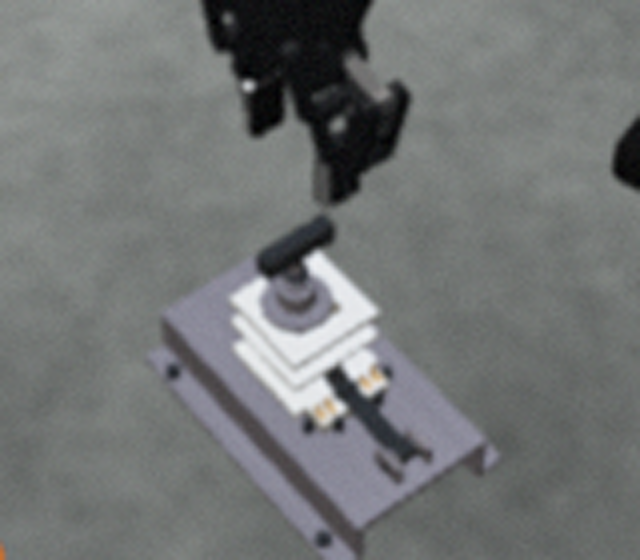

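The handle now stands across the jig at (312,220), the bobbin is seated, and the finger lies on the shelf. I'll check the key's yaw and height in a close-up.

Run:
```python
from h import *
o,c=np.load("pics/w15.npy",allow_pickle=True)
crop(c["image"],240,125,180,130,4,"pics/w15c.png")
```

```text
(no output)
```

View pics/w15c.png

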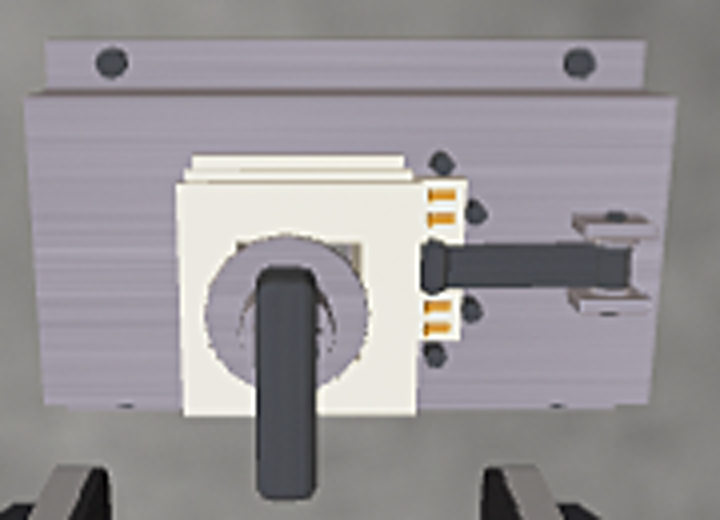

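Run:
```python
from h import *
o,c=np.load("pics/w15.npy",allow_pickle=True)
g=lambda p:np.array(p,float)/4+np.array([240,125])-.5+.125
px=g([[285.5,268.5],[286.5,498.5]])
for z in(.136,.140,.144,.148,.152):
  P=px2w(c,px,z,o);d=P[1]-P[0];print(z,np.linalg.norm(d),np.degrees(np.arctan2(d[1],d[0])),P.mean(0)[:2])
W=px2w(c,g([[256,400],[317,400]]),.144,o);print("w@.144",np.linalg.norm(W[1]-W[0]))
pl=px2w(c,g([[24,95],[677,98]]),.036,o);d=pl[1]-pl[0];print("plate far edge yaw",np.degrees(np.arctan2(d[1],d[0])),np.linalg.norm(d))
# shelf edge & pins
sh=px2w(c,g([[467,180],[460,340]]),.044,o);d=sh[1]-sh[0];print("shelf",sh,np.linalg.norm(d),sh.mean(0))
a=np.radians(-11.8);u=np.array([np.cos(a),np.sin(a)]);v=np.array([-u[1],u[0]])
print("shelf rel slot",(sh.mean(0)[:2]-[.5962,-.0362])@u,(sh.mean(0)[:2]-[.5962,-.0362])@v)
# triangulate handle centre with scene
o2,s=np.load("pics/s15.npy",allow_pickle=True)
gs=lambda p:np.array(p,float)/4+np.array([230,160])-.5+.125
for z in (.128,.136,.142): print(z,(w2px(s,[[.596,-.036,z+.008],[.596+.023*v[0],-.036+.023*v[1],z],[.596-.023*v[0],-.036-.023*v[1],z]],o2)-[230,160])*4)
```

```text
0.136 0.048530864848162665 -101.69284285502172 [ 0.59368944 -0.03842117]
0.14 0.047593359180059865 -101.69284285502177 [ 0.59400855 -0.03699976]
0.144 0.046655853511957036 -101.69284285502182 [ 0.59432767 -0.03557836]
0.148 0.0457183478438542 -101.69284285502174 [ 0.59464678 -0.03415695]
0.152 0.04478084217575142 -101.69284285502191 [ 0.59496589 -0.03273555]
w@.144 0.01169836242883821
plate far edge yaw -12.041057479997834 0.1790821392106534
shelf [[ 0.64694359 -0.02265988  0.044     ]
 [ 0.63759992 -0.06737598  0.044     ]] 0.045681880204867166 [ 0.64227175 -0.04501793  0.044     ]
shelf rel slot 0.046901366312890214 0.0007899079124127719
0.128 [[299.67764052 244.76557068]
 [334.07164088 232.84365628]
 [265.00947544 275.65380109]]
0.136 [[299.53410661 235.34452578]
 [334.12471945 223.48546634]
 [264.66449799 266.38935935]]
0.142 [[299.42556234 228.20724966]
 [334.16494756 216.39696388]
 [264.40348872 259.37012482]]
```

```bash
python3 -m pendant '[[0,0,0,0,0,0.03,0.6],[0,0,0,0,0,0.06,0.6],[0,0,0,-0.04,0,0.08,0.6],[0,0,0,-0.08,0,0.08,0.6],[0,0,0,-0.11,0,0.08,0.6],[0,0,0,-0.11,0,0.08,0.6],[0,0,0,-0.11,0,0.08,0.6],[0,0,0,-0.11,0,0.08,0.6],[0,0,0,-0.11,0,0.08,0.6],[0,0,0,-0.11,0,0.08,0.6]]'
python3 - <<'E'
from h import *
o,c=shot("scene");a=c["image"];crop(a,230,160,160,140,4,"pics/s16.png")
o2,s0=0,np.load("pics/scene.npy",allow_pickle=True).item()
o15,s15=np.load("pics/s15.npy",allow_pickle=True)
for n,(x,y,w,h) in dict(meter=(375,170,90,70),ins=(265,325,60,60),term=(335,300,60,35)).items():
  print(n,cv2.absdiff(np.ascontiguousarray(a[y:y+h,x:x+w]),np.ascontiguousarray(s0["image"][y:y+h,x:x+w])).mean())
o,c=shot("top");crop(c["image"],295,140,85,95,6,"pics/t16.png")
E
```

```text
time_s: 26.5
tool_pos: [0.4858, -0.036, 0.2778]
orientation: [-0.0, 0.995, -0.102, -0.0]
force: [-0.6, 0.5, -0.4]
gripper_width: 0.0516
meter 4.171375661375661
ins 3.749537037037037
term 3.926190476190476
```

View pics/s16.png

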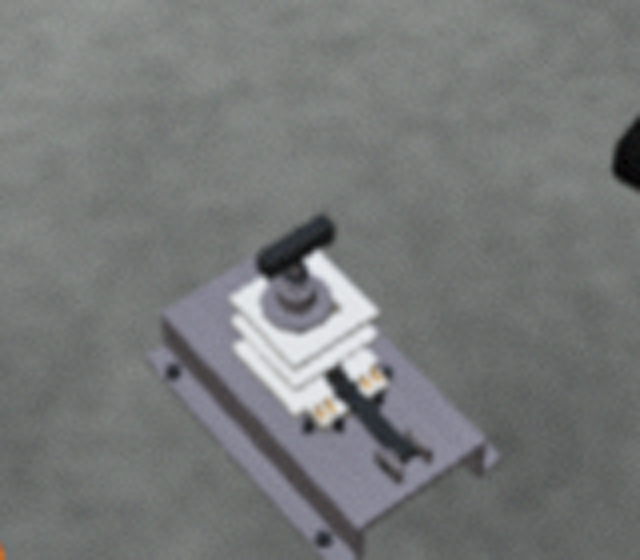

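View pics/t16.png

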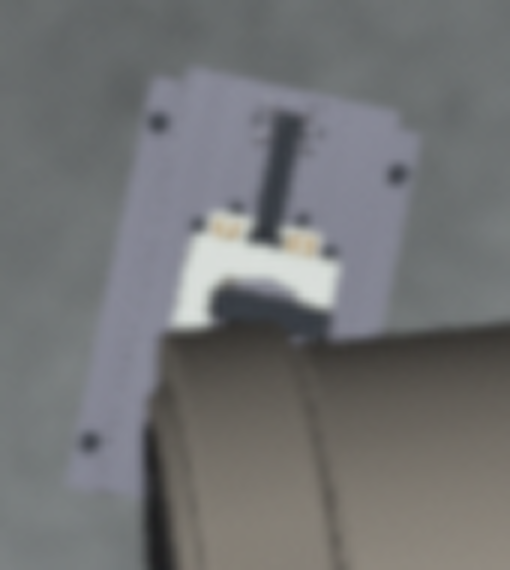

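Nothing has changed more than a second after release. The handle is still square across, the shelf is home between the pins under the finger, and the bystander patches differ only by noise. I'm handing in.

```bash
python3 -c "
from station import manip
print(manip.close_job())"
```

```text
the job is handed in; nothing more can be done
None
```

I finished the job and handed it in at about 26.5 s of the 64 s allowed; no verdict was reported.

- **Bobbin:** I stood it on the jig and slid it about 34 mm along +x under the sprung finger until it met the back pins with about 18 N. After release, the shelf edge measured 46.9 mm from the slot centre (46.5 expected), with the finger lying on the shelf.
- **T-key:** I took the bare steel key from the block and lowered it through the core and slot. I pressed it down about 8–11 mm against its spring, going by height and force, turned it 90° and let go. The handle then lay within 0.5° of square across the slot. In the pictures its top stood at about 144 mm, where it should be with the toggle caught under the plate. More than a second later it had not moved.
- **Bystanders:** the multimeter, insulator and terminal block show no visible change from the first picture.

**Checks that were weak or disagreed:**
- The toggle itself cannot be seen under the plate. The catch is inferred from the handle's height, the free turn and the square heading.
- One slot estimate along x differed by about 1.4 mm from the others; I left it out, and the key went in without binding.
- Before the slide I overshot sideways by 2.4 mm, which I measured and corrected.

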